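# Pin a slide carrier on the tilting table and hold it at the marked angle

### The arm

A 6-joint arm with a two-finger parallel gripper is mounted at the origin on a cart in front of the work surface, level with it; the furniture and walls round the work are solid. World frame = base frame: x ahead of the robot, y to its left, z up, the work surface at z = 0. Lengths are in mm, angles in rad, forces in N, time in s.
With the tool pointing down it reaches from about 200 to 875 mm from the base axis. Payload 3.4 kg.
Tool frame: the origin (TCP) lies on the centre line of the jaws, within the pads' length; the fingertips stand 14 mm ahead of it and the grasp point (between the pads) lies 5 mm behind it; z points along the fingers, y is the direction in which the jaws open and shut (so a half turn about z gives the same grasp; the last joint's range is limited). The gripper opens to 94 mm and grips with 3 to 60 N. Pads are 16 mm wide; open, the fingers measure 119 mm over their backs; the gripper's body (75 mm by 177 mm) begins 78 mm behind the grasp point.
Start: joints at [-1.348, 0.276, 1.505, -0, 1.361, -0.121], TCP at [193.814, -541.387, 219.493] pointing down, gripper open.
Joint ranges: [-2.89, 2.89], [-0.75, 2.08], [0.22, 2.7], [-1.18, 4.32], [0.11, 2.71], [-2.7, 2.7]. Speed limits (rad/s): [2.57, 2.57, 3.14, 3.14, 3.14, 3.14].

### API

Orientations are given as a 3x3 rotation matrix whose columns are the frame's x, y, z axes.
In Python, from rig import sense, grab_frame, calibration, ticket, boxes_of, trace gives the robot as it stands.
- The arm moves only by the shell command python3 -m inch 'ROWS' [FORCE]. ROWS is text: rows parted by semicolons, each of 7 numbers parted by spaces: the finger opening in m, from 0 to 0.094, then the shift along the tool's x, y, z in m, then the turn, a rotation vector about the tool's x, y, z in degrees. In form: claw x y z ax ay az; .... A call has exactly 5 rows; each row is the pose to reach, as a shift and turn from the pose measured when the call began, along the tool's axes at that moment; what a row does not reach only later rows make up. A row lasts 1/10 s, in which the tool goes at most 50 mm and 8.59 degrees, less where a joint would pass 70% of its speed; a pose out of reach is approached as far as the arm can. A call with a gripper value outside its range is refused whole. The fingers move at their own pace and stop on an object; FORCE is the grip in N (left out, the last holds). Time passes only in rows, so rows that repeat a pose let the fingers close, or fill a call up. It gives the time, the measured TCP pose, the force and the opening at its end, in the units of the state.
- sense(): the state, without advancing time (a new reading comes with each control period).
- grab_frame(name): name is "side" or "top"; returns (picture, depth): 420x560x3 uint8, red, green, blue; 420x560 float32, mm along the optical axis (not along the pixel's ray), 0 where there is no reading.
- calibration(name): a dict with "mtx" (3x3 intrinsics, pixels), "world_from_camera" (4x4, takes a point from camera to world coordinates). Camera axes: x right, y up, looking along -z (the intrinsics and any distortion apply to the point x, -y, -z); pixel columns grow to the right and rows downward; lengths in mm; the calibration is good to about 2 mm. A picture is of the moment at which its call begins. calibration takes no time and is no camera call.
- ticket.finish_job(): hands the job in, once; it reports no verdict.
Trained networks look in the newest picture that a camera, given by its name, has taken for a name from the list of things; names that differ only in an ending like _2 or _b are one class to them, and where a whole thing is asked for, a point or a joint stands for the part that bears it (a point fixed in the world has none). Each returns a list of dicts, best first, with "conf" (0 to 1); they miss things now and then, are a little off and sometimes report something else, mostly with a low value. They report only what shows in the picture. A call takes as long as a camera call.
- boxes_of(target, camera): "point" ([column, row] in pixels, amid what is visible of it).
- trace(target, camera): "mask" (420x560 bool, what is visible of it) and "point" ([column, row] in pixels, amid what is visible of it).
The state is a dict: "time": time; "qpos": joint angles; "joint_vel": joint speeds; "tau": joint torques, N m; "eef_pos": TCP position; "tool_rot": TCP orientation; "force": force on the tool from outside, world axes, zero at the start; "torque": the same for the moment, N m; "grip_width": finger opening in mm.
Only numpy, scipy, OpenCV 4.12 (cv2) and the standard library are available. Lean on these libraries where they do the work, as an engineer would, in place of code of your own. Each camera call takes 0.05 s, during which the arm holds its last target. There are 200 camera calls.

### The job

Get the four-slide carrier ready for reading under slanting light: pick it up by its bail handle, lower it over the two locating pins of the tilting table, which stays level, until it rests flush on the plate, and let it go without dropping it. Then lift the table by its bar handle until the pointer on its front edge stands at the tip of the index clip on the quadrant, and keep hold of the bar: the program finishes while the gripper still holds the loaded table motionless at the mark, against its weight. Leave the index clip as it is set and the timer, tape roll and pen where they lie.

Things in the scene. Friction and masses are not known exactly. Their poses are not given: they have to be found in the camera images.
- slide_stage: fixed tilting slide table, grey base 208 x 172 mm; origin on the worktop under the middle of the carrier's place, x away from the robot along the hinge, y left, z up. Hinge axis parallel to x at y = +70, z = 36 mm. In front (x = -96 to -108 mm) stands the quadrant: an upright arc about the hinge, radius 85 to 109 mm, engraved every 5 degrees from level to 45, top 118 mm above the worktop
- tilt_table: hinged table of the stage: plate 184 x 116 x 8 mm, 0.45 kg. Origin on the hinge axis, x along the hinge; at rest its axes are parallel to the stage's, the plate spans y = -12 to -128 mm, top at z = +4 (40 mm above the worktop). Its -y side swings up, turning about its own -x axis, from 0 (level, on rest posts) to 0.95 rad; it falls back when let go
- seat (a point): point on the table's plate (table frame 0, -70, +4 mm) midway between the two upright steel locating pins, which stand 68 mm either side of it along the table's x: 10 mm thick, bullet-nosed, 18 mm high. The carrier's origin comes here when seated
- handle_bar (a point): middle of the table's handle bar: round, 12 mm thick with a dark 13 mm sleeve, along the table's x, 58 mm free between its two arms, 47 mm clear of the plate's edge; table frame (0, -175, +30) mm, 66 mm above the worktop at rest. About 3 to 4 N upward here lift the loaded table
- pointer_tip (a point): tip of the dark pointer on the table's front edge; table frame (-106.5, -83, 0) mm, moves with the table at 83 mm from the hinge axis
- index_tip (a point): tip of the dark index clip on the quadrant, pointing at the hinge, 85 mm from the hinge axis and in the pointer's plane; the clip is set somewhere between 20 and 38 degrees above level and stays by friction. When pointer and clip agree the two tips are 2 mm apart
- slide_carrier: loose aluminium plate 160 x 90 x 8 mm, 0.28 kg, with four glass slides on it and a bail handle across its middle; origin at the centre of its underside, x along the 160 mm side, z up. Two 12 mm through holes at x = -68 and +68 mm, y = 0. It may go on either way round. An overhead shelf, 0.56 m up, begins just behind where it lies and ends to the left, short of the stage
- carrier_grip (a point): middle of the carrier's bail bar: a round bar 12 mm thick (dark sleeve 13 mm) along the carrier's y, 64 mm long between posts of 8 mm, its axis 48 mm above the carrier's underside
- timer: small white bench timer, 62 x 62 x 19 mm, a bystander; origin at the centre of its underside
- tape_roll: roll of yellow label tape lying flat behind the carrier, 84 mm across and 19 mm high, a bystander; origin at the centre of its underside
- pen_red: red-capped pen lying left of the stage, 140 x 10 mm, a bystander; origin at the centre of its underside, y along it

How it is judged (in metres and radians):
On the way, in this order (a step that is already met when the one before it is completed fails the run):
1. the carrier lies flush over both pins on the level table and the hand has let it go (distance between slide_carrier and seat below 0.004 m and z of slide_carrier in the frame of tilt_table below 0.0065 m and angle between the x axis of slide_carrier and the x axis of tilt_table, either way round below 0.05 rad and angle between the z axis of slide_carrier and the z axis of tilt_table, either way round below 0.03 rad and angle between tilt_table's own z axis and vertical below 0.04 rad and contact force between the fingers and slide_carrier below 0.1 N), for 0.2 s.
2. the table is lifted until its pointer stands at the index tip (distance between pointer_tip and index_tip below 0.005 m), for 0.1 s.
At the end, for the whole second after the job is handed in: The gripper holds the table (more than 1.5 N) with its pointer tip within 5 mm of the index tip (about 3 degrees), at rest; the carrier lies flush on the table over both pins (within 4 mm of its seat, 2.5 mm of flush), touched by no part of the robot, and no bystander props the table (distance between pointer_tip and index_tip below 0.005 m and contact force between the fingers and tilt_table above 1.5 N and angular speed of tilt_table below 0.1 rad/s and distance between slide_carrier and seat below 0.004 m and z of slide_carrier in the frame of tilt_table below 0.0065 m and angle between the z axis of slide_carrier and the z axis of tilt_table, either way round below 0.03 rad and angle between the x axis of slide_carrier and the x axis of tilt_table, either way round below 0.05 rad and contact force between the arm and slide_carrier below 0.1 N and contact force between each of timer, tape_roll, pen_red and tilt_table below 0.1 N); the arm keeps its last pose, push and grip.
It fails at once if the carrier is dropped or thrown (contact force between the fingers and slide_carrier below 0.05 N and linear speed of slide_carrier above 0.35 m/s).
It fails at once if the index clip is shifted (distance of index_tip from where it was at the start of the episode above 0.004 m).
It fails at once if a bystander (timer, tape roll or pen) is pushed more than 3 cm (distance of any of timer, tape_roll, pen_red from where it was at the start of the episode above 0.03 m).
It also fails if it takes over 54 s, if anything falls off the work surface, if the arm or the gripper's body presses on something with over 40 N, if the wrist force passes 120 N, or if a joint passes its speed limit or range.

## Working session

There is one attempt and no reset: what is moved stays moved. The work goes in short steps, Python scripts to look and compute and a shell command to move; the robot and the scene stay as the last step left them, time stands still between calls to the robot, and variables do not carry over. Pictures are saved under pics/ and viewed, about 8 in all and at most 12, crops included, and the job is handed in when it is done.

```bash
ls; mkdir -p pics; cat > h.py <<'E'
import numpy as np, cv2
from rig import sense, grab_frame, calibration, ticket, boxes_of, trace
def world(cam,depth,uv):
    c=calibration(cam);K=c["mtx"];T=np.array(c["world_from_camera"]);uv=np.atleast_2d(uv).astype(int)
    d=depth[uv[:,1],uv[:,0]]
    x=(uv[:,0]-K[0][2])/K[0][0]*d;y=(uv[:,1]-K[1][2])/K[1][1]*d
    P=np.c_[x,-y,-d,np.ones(len(d))]
    return (P@T.T)[:,:3]
def project(cam,P):
    c=calibration(cam);K=np.array(c["mtx"]);T=np.linalg.inv(c["world_from_camera"])
    p=np.c_[np.atleast_2d(P),np.ones(len(np.atleast_2d(P)))]@T.T
    return np.c_[K[0,0]*p[:,0]/-p[:,2]+K[0,2],K[1,1]*-p[:,1]/-p[:,2]+K[1,2]]
def save(n,im): cv2.imwrite("pics/"+n+".png",cv2.cvtColor(im,cv2.COLOR_RGB2BGR))
E
python3 - <<'E'
from h import *
for c in("side","top"):
    im,d=grab_frame(c);save(c+"0",im);np.save(c+"0.npy",d)
    k=calibration(c);print(c,k.keys() ,np.round(k["mtx"],1).tolist(),np.round(k["world_from_camera"],3).tolist())
    for t in["slide_stage","tilt_table","slide_carrier","carrier_grip","handle_bar","seat","pointer_tip","index_tip","timer","tape_roll","pen_red"]:
        r=boxes_of(t,c)
        for q in r[:2]: print(t,round(q["conf"],2),np.round(q["point"]),np.round(world(c,d,q["point"])[0]))
print(sense())
E
```

```text
pics
side dict_keys(['mtx', 'world_from_camera']) [[405.9, 0.0, 286.8], [0.0, 405.9, 205.1], [0.0, 0.0, 1.0]] [[-0.956, 0.131, -0.263, 223.962], [-0.293, -0.468, 0.834, 1180.023], [-0.013, 0.874, 0.486, 614.737], [0.0, 0.0, 0.0, 1.0]]
slide_stage 0.77 [298. 251.] [441. 406.  41.]
slide_stage 0.53 [290. 243.] [472. 373.  40.]
tilt_table 0.81 [288. 242.] [478. 370.  40.]
slide_carrier 0.96 [297. 196.] [542.  73.   8.]
carrier_grip 0.98 [294. 193.] [558.  53.   6.]
carrier_grip 0.24 [252. 215.] [635. 229.  14.]
handle_bar 0.71 [288. 248.] [470. 396.  40.]
seat 0.73 [287. 243.] [477. 380.  40.]
pointer_tip 0.42 [289. 245.] [470. 386.  40.]
pointer_tip 0.17 [241. 191.] [729.  81.   8.]
timer 0.6 [254. 210.] [638. 205.  14.]
timer 0.53 [296. 193.] [550.  45.   7.]
tape_roll 0.7 [239. 190.] [733.  86.  10.]
pen_red 0.68 [322. 294.] [362. 491.  -0.]
pen_red 0.2 [287. 243.] [481. 376.  40.]
top dict_keys(['mtx', 'world_from_camera']) [[495.0, 0.0, 282.7], [0.0, 495.0, 208.8], [0.0, 0.0, 1.0]] [[0.03, 0.999, -0.02, 490.061], [-0.999, 0.03, -0.028, 244.773], [-0.027, 0.02, 0.999, 1153.529], [0.
[... 498 characters left out ...]
0,  9.82875611e-07,
        1.36073049e+00, -1.20964928e-01]), 'joint_vel': array([-0.00088334,  0.0014924 , -0.00038439,  0.00094729, -0.00109621,
        0.00046305]), 'tau': array([-3.12150805e-04, -4.04472649e+01, -2.37496322e+01,  7.01967347e-02,
        2.51353177e-02, -4.98498821e-06]), 'eef_pos': array([ 193.81936899, -541.37387855,  219.48017922]), 'tool_rot': array([[ 9.41489177e-01,  3.37043215e-01,  9.56300796e-06],
       [ 3.37043215e-01, -9.41489176e-01, -3.78572256e-05],
       [-3.75605254e-06,  3.88653151e-05, -9.99999999e-01]]), 'force': array([-0.73970405, -0.60082403,  0.1784479 ]), 'torque': array([ 0.03947625, -0.05897378,  0.00985509]), 'grip_width': 93.9543987933049}
```

```bash
python3 - <<'E'
import cv2
a=cv2.imread("pics/top0.png");b=cv2.imread("pics/side0.png")
cv2.imwrite("pics/topc.png",cv2.resize(a[110:310,140:440],(800,533),interpolation=cv2.INTER_CUBIC))
cv2.imwrite("pics/sidec.png",cv2.resize(b[150:330,190:430],(800,600),interpolation=cv2.INTER_CUBIC))
E
```

```text
(no output)
```

View pics/topc.png

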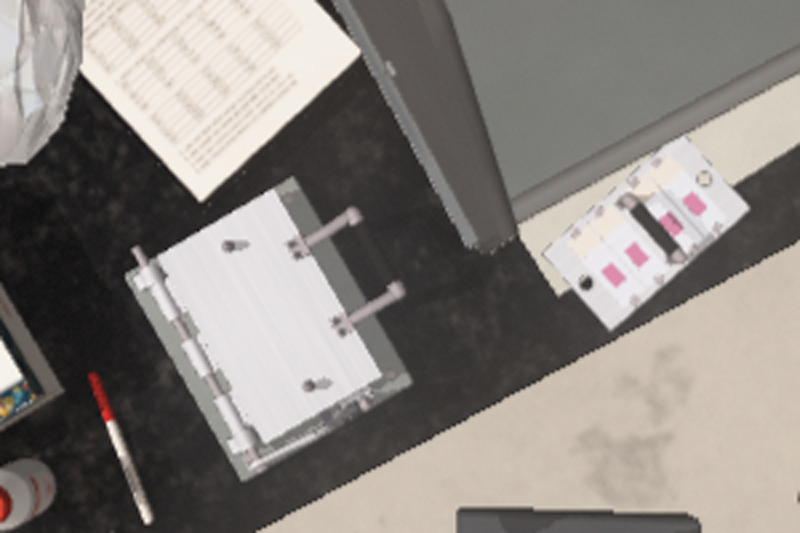

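View pics/sidec.png

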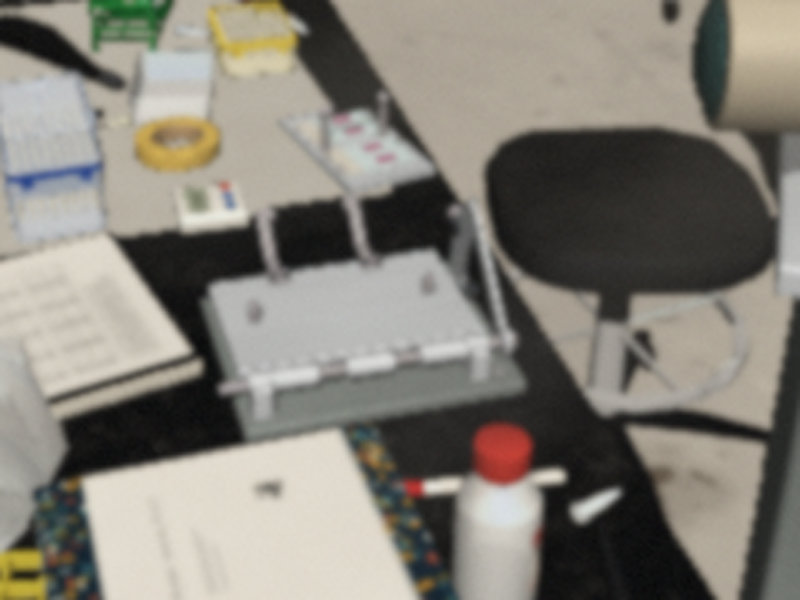

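Top crop: the stage has yaw of about 30°, with pins at crop (233,245) and (318,385) and handle arm ends at (355,215) and (398,290). The carrier's holes are at (590,280) and (705,180), and its bail runs from (632,205) to (672,255). In the side crop the quadrant is seen edge-on at about (480,260).

```bash
cat > m.py <<'E'
from h import *
def cloud(c,d):
    v,u=np.mgrid[0:420,0:560]; uv=np.c_[u.ravel(),v.ravel()]
    return world(c,d,uv).reshape(420,560,3)
def rect(P):
    c,s,a=cv2.minAreaRect(P[:,:2].astype(np.float32)); return np.round(c,1),np.round(s,1),round(a,1)
E
python3 - <<'E'
from m import *
for c in("top","side"):
    d=np.load(c+"0.npy");W=cloud(c,d)
    # plate
    m=(abs(W[...,2]-40)<4)&(np.hypot(W[...,0]-475,W[...,1]-372)<125)
    n,l,st,_=cv2.connectedComponentsWithStats(m.astype(np.uint8));m=l==1+np.argmax(st[1:,4])
    print(c,"plate",m.sum(),rect(W[m]),np.round(W[m].mean(0),1))
    near=np.hypot(W[...,0]-551,W[...,1]-54)<110
    m=near&(W[...,2]>4)&(W[...,2]<16)
    n,l,st,_=cv2.connectedComponentsWithStats(m.astype(np.uint8));m=l==1+np.argmax(st[1:,4])
    print("carrier",m.sum(),rect(W[m]),np.round(W[m].mean(0),1))
    m=near&(W[...,2]>38)&(W[...,2]<70);P=W[m];print("bail",m.sum(),rect(P) if m.sum()>3 else 0,np.round(P.mean(0),1))
    m=(np.hypot(W[...,0]-475,W[...,1]-372)<200)&(W[...,2]>50)&(W[...,2]<130);print("tall",m.sum())
    n,l,st,ct=cv2.connectedComponentsWithStats(m.astype(np.uint8))
    for i in range(1,n):
        if st[i,4]>2: print(st[i],np.round(W[l==i].mean(0)),np.round(W[l==i].min(0)),np.round(W[l==i].max(0)))
    m=(W[...,2]>500)&(W[...,2]<650)&(W[...,0]>300)
    if m.any(): print("shelf",m.sum(),rect(W[m]),np.round(cv2.boxPoints(cv2.minAreaRect(W[m][:,:2].astype(np.float32)))))
    for t in["index_tip","pointer_tip"]:
        for q in trace(t,c)[:2]:
            ys,xs=np.nonzero(q["mask"]);print(t,round(q["conf"],2),np.round(q["point"],1),len(xs),xs.min(),xs.max(),ys.min(),ys.max())
a=cv2.imread("pics/top0.png")[225:305,210:310];b=cv2.imread("pics/side0.png")[200:270,300:360]
z=lambda i:cv2.resize(i,(700*i.shape[1]//i.shape[1],290 if 0 else 600*1),interpolation=cv2.INTER_CUBIC)
A=cv2.resize(a,(500,400),interpolation=cv2.INTER_CUBIC);B=cv2.resize(b,(300,350),interpolation=cv2.INTER_CUBIC)
o=np.zeros((400,800,3),np.uint8);o[:,:500]=A;o[:350,500:]=B;cv2.imwrite("pics/q.png",o)
E
```

```text
top plate 4371 (array([466.3, 373.7]), array([207.6, 166.9]), 30.0) [462.2 375.6  40.4]
carrier 2512 (array([550.7,  48. ]), array([ 99.9, 170.3]), 42.1) [548.5  50.2   9.7]
bail 194 (array([548.9,  49.6]), array([75.3, 13.6]), 44.2) [548.6  50.1  53.6]
tall 488
[262 187  30  38 286] [520. 283.  69.] [478. 256.  50.] [559. 322.  78.]
[223 200   4   4  14] [524. 405.  56.] [521. 402.  51.] [527. 409.  63.]
[253 253   5   4  15] [409. 333.  55.] [405. 329.  50.] [412. 338.  63.]
[150 254   8   6  31] [398. 555.  72.] [393. 552.  52.] [405. 559.  92.]
[238 258  42  25 140] [382. 311.  89.] [346. 279.  54.] [405. 369. 118.]
shelf 39157 (array([712.4, 138. ]), array([277.9, 353.2]), 30.1) [[504. 221.]
 [681. -84.]
 [921.  55.]
 [744. 360.]]
index_tip 0.42 [275.6 258.7] 18 273 277 260 263
pointer_tip 0.77 [240.5 224.4] 4752 197 290 182 274
side plate 2352 (array([466. , 371.2]), array([216.5, 170.1]), 31.9) [461.5 384.4  39.6]
carrier 605 (array([549.4,  51.6]), array([ 93.2, 164.6]), 42.7) [543.7  63.4   8.5]
bail 89 (array([549.1,  55.3]), array([71.6, 14.9]), 47.0) [549.3  55.4  49.6]
tall 429
[266 209  33  16 195] [520. 287.  65.] [477. 258.  50.] [559. 322.  74.]
[324 209  17  37 208] [378. 323.  80.] [347. 282.  50.] [405. 372. 116.]
[316 232   4   4  10] [409. 337.  54.] [406. 333.  51.] [413. 340.  57.]
[264 240   4   4  12] [524. 408.  53.] [520. 404.  50.] [529. 411.  57.]
[298 277   3   1   3] [398. 554.  87.] [395. 554.  86.] [400. 555.  88.]
shelf 4764 (array([1089.9,  203.6]), array([ 492.7, 1058.1]), 63.9) [[ 506.  215.]
 [1456. -251.]
 [1673.  192.]
 [ 723.  658.]]
index_tip 0.6 [288.7 248.1] 2588 253 333 209 266
pointer_tip 0.86 [291.8 245.3] 2581 252 333 209 267
pointer_tip 0.54 [297.4 194.9] 777 273 319 179 208
```

View pics/q.png

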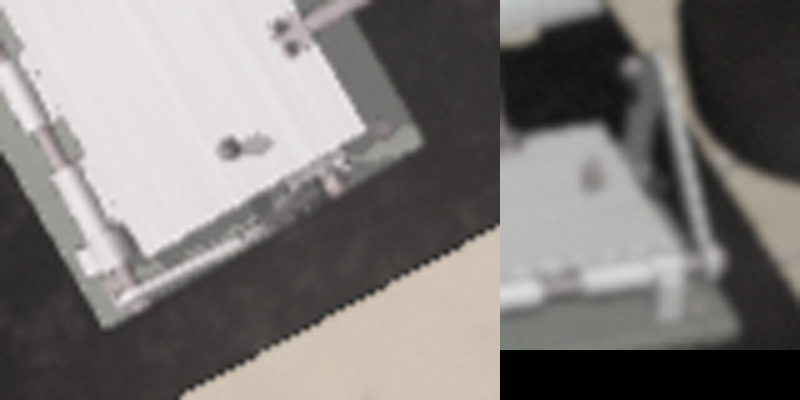

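The quadrant crop shows the dark clip pieces near full-image pixel (274,259), but they're too coarse to read, so I'll measure the index later. Pin midpoint is about (466.5, 371) with stage yaw near 32°. Bail is at about (549, 52), with carrier x yaw near -48°. Starting the move now.

```bash
cat > plan.py <<'E'
# plan.py x y z yaw_of_tool_y_deg : shift/turn in tool axes (tool down)
import sys;from h import *
from scipy.spatial.transform import Rotation as R
s=sense();Rt=np.array(s["tool_rot"]);a=[float(v) for v in sys.argv[1:]]
y=np.deg2rad(a[3]);Y=np.array([np.cos(y),np.sin(y),0]);Z=np.array([0,0,-1.]);G=np.c_[np.cross(Y,Z),Y,Z]
print("shift m",np.round(Rt.T@(np.array(a[:3])-s["eef_pos"])/1000,4),"turn",np.round(R.from_matrix(Rt.T@G).as_rotvec(degrees=True),2),"t",s["time"],"q",np.round(s["qpos"],2))
E
python3 -m inch '0.094 .0534 -.0439 0 0 0 -8; 0.094 .1068 -.0878 0 0 0 -16; 0.094 .1603 -.1317 0 0 0 -22.3; 0.094 .2137 -.1756 0 0 0 -22.3; 0.094 .267 -.2195 0 0 0 -22.3' 10
python3 plan.py 549 52 150 -48
```

```text
time: 1.9
eef_pos: [322.8, -325.2, 219.6]
tool_rot: [[0.744, 0.669, 0.001], [0.669, -0.744, -0.0], [0.0, 0.001, -1.0]]
force: [0.1, -0.3, 0.9]
grip_width: 93.8
shift m [ 0.4203 -0.1294  0.0696] turn [ 0.05 -0.01 -0.05] t 1.9 q [-0.94  0.1   1.74  0.    1.31 -0.1 ]
```

```bash
python3 -m inch '0.094 .4203 -.1294 .0696 0 0 0; 0.094 .4203 -.1294 .0696 0 0 0; 0.094 .4203 -.1294 .0696 0 0 0; 0.094 .4203 -.1294 .0696 0 0 0; 0.094 .4203 -.1294 .0696 0 0 0'
python3 plan.py 549 52 120 -48
```

```text
time: 2.4
eef_pos: [449.8, -113.1, 180.7]
tool_rot: [[0.744, 0.668, 0.002], [0.669, -0.744, -0.001], [0.001, 0.002, -1.0]]
force: [1.5, -0.6, 0.6]
grip_width: 93.8
shift m [ 0.1841 -0.0566  0.0607] turn [ 0.11 -0.03 -0.05] t 2.4 q [-0.4   0.13  1.79 -0.    1.21  0.44]
```

```bash
python3 -m inch '0.094 .184 -.0566 .0607 0 0 0; 0.094 .184 -.0566 .0607 0 0 0; 0.094 .184 -.0566 .0607 0 0 0; 0.094 .184 -.0566 .0607 0 0 0; 0.094 .184 -.0566 .0607 0 0 0'
python3 plan.py 549 52 43 -48
python3 - <<'E'
from m import *
for c in("top","side"):
    im,d=grab_frame(c);save(c+"1",im);np.save(c+"1.npy",d)
a=cv2.imread("pics/top1.png")[140:260,300:460];b=cv2.imread("pics/side1.png")[130:250,210:370]
o=np.vstack([cv2.resize(a,(600,300)),cv2.resize(b,(600,300))]);o=np.hstack([cv2.resize(a,(400,300),interpolation=2),cv2.resize(b,(400,300),interpolation=2)]);cv2.imwrite("pics/p1.png",o)
E
```

```text
time: 2.9
eef_pos: [550.4, 56.4, 118.1]
tool_rot: [[0.741, 0.672, 0.001], [0.672, -0.741, 0.001], [0.001, -0.0, -1.0]]
force: [-0.7, 0.2, -0.3]
grip_width: 93.8
shift m [-0.004   0.0023  0.0751] turn [-0.01 -0.06  0.22] t 2.9 q [-0.02  0.32  1.71  0.    1.11  0.81]
```

View pics/p1.png

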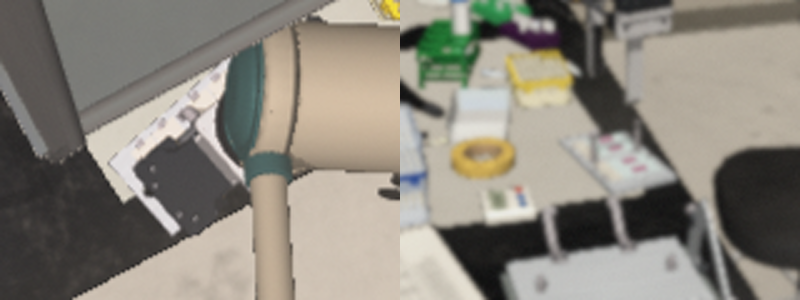

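The gripper stands over the bail, with the two fingers on either side of it along the carrier's long axis (side-view crop about (595,50) and (635,80)). I'll descend and close.

```bash
python3 -m inch '0.094 -.004 .0023 .025 0 0 0; 0.094 -.004 .0023 .05 0 0 0; 0.094 -.004 .0023 .075 0 0 0; 0.094 -.004 .0023 .075 0 0 0; .06 -.004 .0023 .075 0 0 0' 25
python3 -m inch '0.0 0 0 0 0 0 0; 0.0 0 0 0 0 0 0; 0 0 0 0 0 0 0; 0 0 0 0 0 0 0; 0 0 0 0 0 0 0' 25
python3 plan.py 549 52 43 -48
```

```text
time: 3.5
eef_pos: [547.2, 47.0, 45.1]
tool_rot: [[0.743, 0.669, 0.0], [0.669, -0.743, -0.002], [-0.001, 0.001, -1.0]]
force: [0.5, -0.7, 0.0]
grip_width: 88.7
time: 4.0
eef_pos: [547.3, 47.1, 45.4]
tool_rot: [[0.743, 0.67, 0.001], [0.67, -0.743, -0.002], [-0.001, 0.002, -1.0]]
force: [-1.0, -0.4, -0.5]
grip_width: 49.3
shift m [ 0.0045 -0.0025  0.0024] turn [0.1  0.04 0.03] t 4.0 q [-0.04  0.39  1.81 -0.    0.94  0.8 ]
```

```bash
python3 -m inch '0.0 .0045 -.0025 .002 0 0 0; 0.0 .0045 -.0025 .002 0 0 0; 0 .0045 -.0025 .002 0 0 0; 0 .0045 -.0025 .002 0 0 0; 0 .0045 -.0025 .002 0 0 0' 25
python3 -m inch '0.0 0 0 0 0 0 0; 0.0 0 0 0 0 0 0; 0 0 0 0 0 0 0; 0 0 0 0 0 0 0; 0 0 0 0 0 0 0' 25
python3 plan.py 430 200 120 -10
```

```text
time: 4.5
eef_pos: [549.1, 51.9, 43.3]
tool_rot: [[0.743, 0.67, 0.001], [0.67, -0.743, -0.002], [-0.001, 0.002, -1.0]]
force: [0.5, -0.2, -1.0]
grip_width: 11.0
time: 5.0
eef_pos: [549.1, 51.9, 43.2]
tool_rot: [[0.743, 0.67, 0.001], [0.67, -0.743, -0.002], [-0.001, 0.002, -1.0]]
force: [-0.3, 0.8, -0.3]
grip_width: 11.0
shift m [ 0.0107 -0.1896 -0.0771] turn [  0.1    0.08 -37.96] t 5.0 q [-0.03  0.4   1.81 -0.    0.94  0.81]
```

```bash
python3 -m inch '0.0 0 0 -.01 0 0 0; 0.0 0 0 -.025 0 0 0; 0 0 0 -.045 0 0 0; 0 0 0 -.06 0 0 0; 0 0 0 -.06 0 0 0' 30
python3 plan.py 430 200 170 -8
```

```text
time: 5.5
eef_pos: [550.6, 52.0, 105.6]
tool_rot: [[0.743, 0.67, 0.005], [0.67, -0.743, -0.002], [0.003, 0.005, -1.0]]
force: [0.3, 0.9, -3.1]
grip_width: 11.0
shift m [ 0.0097 -0.1903 -0.0654] turn [ 3.400e-01 -3.000e-02 -3.996e+01] t 5.5 q [-0.03  0.33  1.73 -0.    1.08  0.81]
```

```bash
python3 -m inch '0 .002 -.038 -.01 0 0 -8; 0 .004 -.076 -.02 0 0 -16; 0 .006 -.114 -.035 0 0 -24; 0 .008 -.152 -.05 0 0 -32; 0 .0097 -.19 -.065 0 0 -40' 30
python3 plan.py 466.5 371 215 32
```

```text
time: 6.0
eef_pos: [428.4, 200.5, 169.4]
tool_rot: [[0.133, 0.991, 0.004], [0.991, -0.133, -0.003], [-0.002, 0.004, -1.0]]
force: [0.4, -0.1, -2.1]
grip_width: 11.0
shift m [ 0.174   0.0152 -0.0459] turn [  0.18   0.19 -39.67] t 6.0 q [ 0.29  0.16  1.8  -0.    1.19  0.43]
```

```bash
python3 -m inch '0 .01 .001 -.046 0 0 -8; 0 .045 .004 -.046 0 0 -16; 0 .09 .008 -.046 0 0 -24; 0 .135 .012 -.046 0 0 -32; 0 .174 .015 -.046 0 0 -40' 30
python3 plan.py 466.5 371 140 32
```

```text
time: 6.5
eef_pos: [466.0, 372.8, 214.2]
tool_rot: [[-0.54, 0.842, 0.003], [0.842, 0.54, -0.003], [-0.004, 0.001, -1.0]]
force: [0.2, -0.1, -3.0]
grip_width: 10.8
shift m [-0.0015 -0.0006  0.0742] turn [0.04 0.23 0.69] t 6.5 q [ 0.56  0.31  1.47 -0.    1.36 -0.01]
```

```bash
python3 -m inch '0 -.0015 -.0006 .03 0 0 .7; 0 -.0015 -.0006 .06 0 0 .7; 0 -.0015 -.0006 .089 0 0 .7; 0 -.0015 -.0006 .089 0 0 .7; 0 -.0015 -.0006 .089 0 0 .7' 30
cat > look.py <<'E'
import sys;from m import *
n=sys.argv[1];z=float(sys.argv[2])
for c in("top","side"):
    im,d=grab_frame(c);save(c+n,im);np.save(c+n+".npy",d);W=cloud(c,d)
    m=(abs(W[...,2]-z)<6)&(np.hypot(W[...,0]-466,W[...,1]-371)<110)
    k,l,st,_=cv2.connectedComponentsWithStats(m.astype(np.uint8));
    P=W[m];print(c,m.sum(),rect(P),np.round(P.mean(0),1))
a=cv2.imread("pics/top%s.png"%n)[170:290,180:340];b=cv2.imread("pics/side%s.png"%n)[150:270,210:370]
cv2.imwrite("pics/p%s.png"%n,np.hstack([cv2.resize(a,(400,300),interpolation=2),cv2.resize(b,(400,300),interpolation=2)]))
s=sense();print(s["eef_pos"],s["time"])
E
python3 look.py 2 92
```

```text
time: 7.0
eef_pos: [466.2, 370.7, 124.6]
tool_rot: [[-0.53, 0.848, 0.001], [0.848, 0.53, -0.004], [-0.004, -0.001, -1.0]]
force: [-0.4, -0.9, -2.4]
grip_width: 11.4
top 685 (array([466.3, 337. ]), array([193.3,  66.4]), 17.1) [473.3 334.7  90.3]
side 1326 (array([457.4, 364.4]), array([185.5,  94.9]), 32.5) [465.4 377.8  90.9]
[467.6169047  371.52362251 126.67927878] 7.1
```

View pics/p2.png

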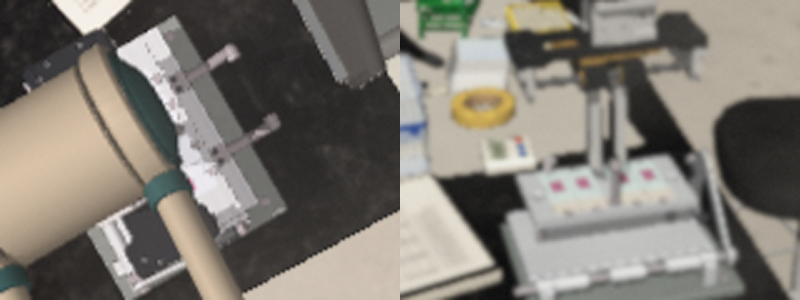

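In the side view the carrier hangs level over the plate, held by the bail. Its outline is nearly unobstructed, so I'll fit the carrier and plate edges the same way and compare them.

```bash
cat > fit.py <<'E'
import sys;from m import *
from scipy.optimize import minimize
def fitrect(c,d,z,L,Wd,p0,tol=4):
    W=cloud(c,d);Q=W[abs(W[...,2]-z)<tol][:,:2]
    best=None
    def loc(p,Q):
        a=np.deg2rad(p[2]);D=Q-p[:2];return np.c_[D@[np.cos(a),np.sin(a)],D@[-np.sin(a),np.cos(a)]]
    p=np.array(p0,float)
    for it in range(6):
        q=loc(p,Q);ins=(abs(q[:,0])<L/2+9)&(abs(q[:,1])<Wd/2+9);q=q[ins]
        E={}
        for k,(ax,sg,h,o) in enumerate([(0,1,L/2,Wd/2),(0,-1,L/2,Wd/2),(1,1,Wd/2,L/2),(1,-1,Wd/2,L/2)]):
            t=q[:,1-ax];b=np.arange(-o+8,o-8,4);pts=[]
            for v in b:
                s=q[abs(t-v)<2.5,ax]*sg
                if len(s) and s.max()>h-9: pts.append((v+0,s.max()*sg))
            E[k]=np.array(pts) if pts else np.zeros((0,2))
        med=[np.median(E[k][:,1]) if len(E[k]) else np.nan for k in range(4)]
        sl=[np.rad2deg(np.polyfit(E[k][:,0],E[k][:,1],1)[0]) if len(E[k])>5 else np.nan for k in range(4)]
        dx=(med[0]+med[1])/2;dy=(med[2]+med[3])/2;da=np.nanmedian([-sl[0],-sl[1],sl[2],sl[3]])
        a=np.deg2rad(p[2]);p=p+[dx*np.cos(a)-dy*np.sin(a),dx*np.sin(a)+dy*np.cos(a),.5*da]
    return np.round(p,2),np.round(med,1),np.round([-sl[0],-sl[1],sl[2],sl[3]],2)
E
python3 - <<'E'
from fit import *
d0=np.load("side0.npy");d2=np.load("side2.npy");t0=np.load("top0.npy")
print("plate side",fitrect("side",d0,40,184,116,(466.5,371,31)))
print("plate top",fitrect("top",t0,40,184,116,(466.5,371,31)))
print("carr side",fitrect("side",d2,91,160,90,(467,371,32)))
print("carr0 top",fitrect("top",t0,9.5,160,90,(549,50,-48)))
print("carr0 side",fitrect("side",d0,9.5,160,90,(549,50,-48)))
for c,d in(("top",t0),("side",d0)):
    W=cloud(c,d);u=np.deg2rad(31);D=W[...,:2]-[466.5,371];x=D@[np.cos(u),np.sin(u)];y=D@[-np.sin(u),np.cos(u)]
    for sx in(-68,68):
        m=(abs(x-sx)<9)&(abs(y)<11)&(W[...,2]>46)&(W[...,2]<62);print(c,"pin",m.sum(),np.round(W[m].mean(0),1))
    m=(abs(x)<40)&(abs(y+105)<14)&(W[...,2]>55)&(W[...,2]<82);print(c,"bar",m.sum(),np.round(W[m].mean(0),1),np.round(np.polyfit(x[m],y[m],1),3))
E
```

```text
plate side (array([461.31, 378.5 ,  31.16]), array([ 91.7, -91.9,  66.4, -65.4]), array([ 1.41, -7.79, -0.09,  0.26]))
plate top (array([461.59, 376.51,  31.82]), array([ 91.5, -91.6,  66.2, -66. ]), array([-0.04, -2.78,  0.22,  0.29]))
carr side (array([467.86, 372.58,  32.5 ]), array([ 79.1, -79.1,  44.6, -44.6]), array([ 0.01,  1.24,  0.04, -0.63]))
carr0 top (array([549.36,  49.32, -47.69]), array([ 79.7, -79.7,  44.4, -44.4]), array([-2.17,  0.71, -0.56,  0.57]))
carr0 side (array([549.33,  51.65, -48.23]), array([ 79.3, -79.8,  43.5, -43.5]), array([-8.94, -1.57,  1.41,  2.12]))
top pin 15 [408.9 333.2  54.3]
top pin 15 [523.9 404.8  54.8]
top bar 241 [520.3 281.   70.3] [ 7.00000e-03 -1.04848e+02]
side pin 15 [409.4 337.2  52.1]
side pin 16 [524.1 408.2  51.6]
side bar 153 [517.6 283.9  67.1] [-2.00000e-03 -1.01032e+02]
```

```bash
python3 plan.py 466.2 371.5 105 31.8
```

```text
shift m [ 0.0008 -0.0013  0.0217] turn [0.2  0.23 0.18] t 7.1 q [ 0.56  0.37  1.6  -0.    1.16  0.  ]
```

```bash
python3 -m inch '0 .0008 -.0013 .008 0.2 0.2 0.2; 0 .0008 -.0013 .016 .2 .2 .2; 0 .0008 -.0013 .0217 .2 .2 .2; 0 .0008 -.0013 .0217 .2 .2 .2; 0 .0008 -.0013 .0217 .2 .2 .2' 30
python3 look.py 3 71
python3 - <<'E'
from fit import *
print("carr side",fitrect("side",np.load("side3.npy"),71,160,90,(467,371,32)))
print("plate now",fitrect("side",np.load("side3.npy"),40,184,116,(462,378,32)))
E
python3 plan.py 466.2 371.5 100 31.8
```

```text
time: 7.6
eef_pos: [466.1, 371.4, 104.7]
tool_rot: [[-0.527, 0.85, -0.0], [0.85, 0.527, -0.001], [-0.0, -0.0, -1.0]]
force: [0.4, -0.4, -2.9]
grip_width: 11.1
top 717 (array([467.5, 317.7]), array([198.3, 115. ]), 12.7) [482.4 325.2  70.4]
side 1380 (array([471.5, 339.1]), array([187.4, 157.9]), 31.6) [468.6 374.6  69.9]
[466.34577124 371.60227135 105.12445331] 7.7
carr side (array([466.79, 373.54,  32.44]), array([ 78.9, -78.9,  44.1, -44.1]), array([-0.05,  1.4 ,  0.09, -1.54]))
plate now (array([455.38, 382.16,  31.64]), array([ 95. , -95.1,  64.9, -57.2]), array([ 0.46, -7.26,  0.51,   nan]))
shift m [-0.     -0.0002  0.0051] turn [ 0.02  0.02 -0.02] t 7.7 q [ 0.56  0.39  1.63 -0.    1.12  0.  ]
```

View pics/p3.png

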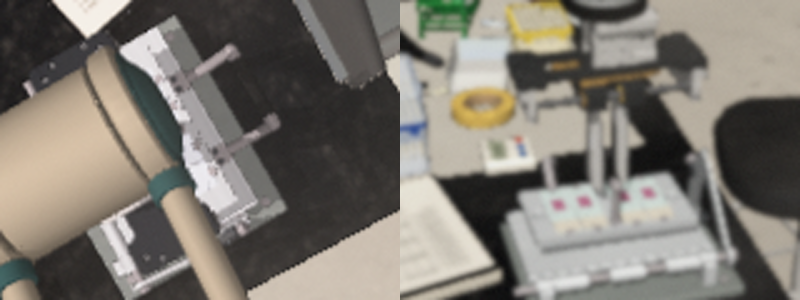

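The carrier is level and square over the plate, with margins looking even, bottom at about 62 mm. I'll lower it gently while watching the force.

```bash
python3 -m inch '0 0 0 .002 0 0 0; 0 0 0 .004 0 0 0; 0 0 0 .006 0 0 0; 0 0 0 .008 0 0 0; 0 0 0 .008 0 0 0' 30; python3 -m inch '0 0 0 .002 0 0 0; 0 0 0 .004 0 0 0; 0 0 0 .005 0 0 0; 0 0 0 .005 0 0 0; 0 0 0 .005 0 0 0' 30
```

```text
time: 8.2
eef_pos: [466.1, 371.4, 96.7]
tool_rot: [[-0.527, 0.85, -0.0], [0.85, 0.527, -0.001], [-0.0, -0.0, -1.0]]
force: [-0.2, -0.3, -2.7]
grip_width: 11.5
time: 8.7
eef_pos: [466.2, 371.4, 91.7]
tool_rot: [[-0.527, 0.85, -0.0], [0.85, 0.527, -0.001], [-0.0, -0.0, -1.0]]
force: [-1.2, -0.7, -1.8]
grip_width: 10.9
```

```bash
python3 -m inch '0 0 0 .002 0 0 0; 0 0 0 .004 0 0 0; 0 0 0 .006 0 0 0; 0 0 0 .007 0 0 0; 0 0 0 .007 0 0 0' 30; python3 -m inch '0 0 0 .001 0 0 0; 0 0 0 .002 0 0 0; 0 0 0 .002 0 0 0; 0 0 0 .002 0 0 0; 0 0 0 .002 0 0 0' 30
```

```text
time: 9.2
eef_pos: [466.3, 371.5, 84.7]
tool_rot: [[-0.527, 0.85, 0.0], [0.85, 0.527, -0.0], [-0.0, -0.0, -1.0]]
force: [-0.1, 0.7, -1.7]
grip_width: 10.8
time: 9.7
eef_pos: [467.0, 372.0, 83.3]
tool_rot: [[-0.527, 0.85, 0.002], [0.85, 0.527, 0.001], [-0.0, 0.002, -1.0]]
force: [0.6, 1.6, 3.8]
grip_width: 11.1
```

Force has risen to +3.8 N at TCP z 83.3, which is the predicted seated height. I'll check, then open.

```bash
python3 -m inch '0.02 0 0 0 0 0 0; 0.03 0 0 0 0 0 0; 0.04 0 0 0 0 0 0; 0.05 0 0 0 0 0 0; 0.06 0 0 0 0 0 0' 30; python3 -m inch '0.06 0 0 0 0 0 0; 0.06 0 0 0 0 0 0; 0.06 0 0 0 0 0 0; 0.06 0 0 -.01 0 0 0; 0.06 0 0 -.02 0 0 0' 30
python3 look.py 4 48
python3 - <<'E'
from fit import *
W=cloud("side",np.load("side4.npy"));u=np.deg2rad(31.8);D=W[...,:2]-[466.3,372.5];x=D@[np.cos(u),np.sin(u)];y=D@[-np.sin(u),np.cos(u)]
for a,b in((-72,-40),(-35,-10),(10,35),(40,72)):
    for lo,hi in((15,40),(-40,-15)):
        m=(x>a)&(x<b)&(y>lo)&(y<hi);print(a,lo,np.round(np.median(W[m][:,2]),1))
print("carr side",fitrect("side",np.load("side4.npy"),49,160,90,(467,372,32)))
E
```

```text
time: 10.2
eef_pos: [466.7, 371.8, 83.1]
tool_rot: [[-0.527, 0.85, 0.001], [0.85, 0.527, 0.0], [-0.0, 0.001, -1.0]]
force: [0.1, -0.2, -0.2]
grip_width: 47.8
time: 10.7
eef_pos: [466.7, 371.9, 103.7]
tool_rot: [[-0.527, 0.85, 0.001], [0.85, 0.527, 0.0], [-0.0, 0.001, -1.0]]
force: [-0.2, 0.6, 0.2]
grip_width: 60.0
top 991 (array([461.1, 338.8]), array([133.9, 213. ]), 86.3) [474.4 335.5  47.3]
side 1529 (array([462.6, 358.2]), array([188.2, 170.7]), 31.2) [464.2 377.9  47.8]
[468.03707526 372.71365576 105.35995497] 10.8
-72 15 206.4
-72 -40 49.9
-35 15 308.3
-35 -40 49.2
10 15 345.5
10 -40 239.3
40 15 206.4
40 -40 121.7
carr side (array([466.39, 372.17,  32.78]), array([ 78.8, -78.8,  44.6, -44.9]), array([-1.78,  0.23, -0.27,  0.07]))
```

View pics/p4.png

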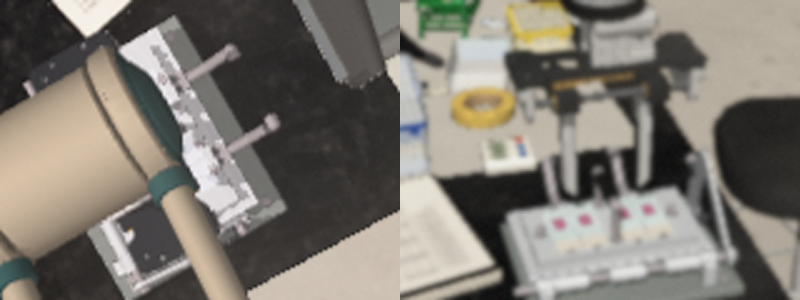

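The carrier is down with both pins up through its holes, and the open fingers are clear of it. Before moving to the bar I'll check arm height and clearance against the shelf edge.

```bash
python3 -m inch '0.06 0 0 -.03 0 0 0; 0.06 0 0 -.06 0 0 0; 0.05 0 0 -.07 0 0 0; 0.05 0 0 -.07 0 0 0; 0.04 0 0 -.07 0 0 0' 30
python3 - <<'E'
from m import *
im,d=grab_frame("top");W=cloud("top",d)
s=sense();print(s["eef_pos"])
m=(W[...,2]>200)&(np.hypot(W[...,0],W[...,1])<760)
for x in range(0,640,60):
    k=m&(abs(W[...,0]-x)<15)
    if k.any(): P=W[k];print(x,[ (int(a),int(P[abs(P[:,1]-a)<15,2].max())) for a in range(-60,500,40) if (abs(P[:,1]-a)<15).any()])
E
python3 plan.py 522 282.5 170 -58.2
```

```text
time: 11.3
eef_pos: [467.1, 372.1, 174.4]
tool_rot: [[-0.527, 0.85, 0.003], [0.85, 0.527, 0.002], [-0.0, 0.004, -1.0]]
force: [0.1, -0.0, 0.6]
grip_width: 45.1
[466.78883481 371.93255793 173.78596814]
300 [(220, 667), (260, 669), (300, 653), (340, 645)]
360 [(220, 645), (260, 643), (340, 597), (380, 588)]
420 [(260, 593), (300, 587), (340, 571), (380, 589), (420, 594)]
480 [(300, 590), (340, 595), (380, 593), (420, 586)]
540 [(140, 619), (180, 619), (220, 820), (260, 602), (340, 567), (380, 305), (420, 307)]
600 [(60, 619), (100, 619), (140, 592), (180, 591), (220, 591), (260, 867)]
shift m [-0.1051 -0.0002  0.0038] turn [ 0.13 -0.1  89.98] t 11.35 q [ 0.56  0.34  1.53 -0.    1.27  0.  ]
```

```bash
cat > plan2.py <<'E'
# plan2.py x y z tilt : GRASP-POINT target; tool y along stage -y, leaning by tilt deg
import sys;from h import *
from scipy.spatial.transform import Rotation as R
s=sense();Rt=np.array(s["tool_rot"]);a=[float(v) for v in sys.argv[1:]]
y=np.deg2rad(-58.2);Y=np.array([np.cos(y),np.sin(y),0]);Z=np.array([0,0,-1.]);G=np.c_[np.cross(Y,Z),Y,Z]@R.from_rotvec([-a[3],0,0],degrees=True).as_matrix()
tcp=np.array(a[:3])+5*G[:,2]
print("shift m",np.round(Rt.T@(tcp-s["eef_pos"])/1000,4),"turn",np.round(R.from_matrix(Rt.T@G).as_rotvec(degrees=True),2),"t",s["time"],"q",np.round(s["qpos"],2))
E
python3 -m inch '0.04 0 0 .015 0 0 8.5; 0.04 0 0 .03 0 0 17; 0.04 0 0 .045 0 0 25.5; 0.04 0 0 .052 0 0 34; 0.04 0 0 .052 0 0 42' 30
python3 plan2.py 522 282.5 115 10
```

```text
time: 11.85
eef_pos: [465.0, 370.8, 118.3]
tool_rot: [[0.183, 0.983, -0.003], [0.983, -0.183, -0.002], [-0.003, -0.003, -1.0]]
force: [0.5, 0.7, 0.4]
grip_width: 40.3
shift m [-0.0769  0.0728  0.0083] turn [-9.49 -3.93 47.53] t 11.85 q [ 0.56  0.38  1.61 -0.    1.15  0.74]
```

```bash
python3 -m inch '0.04 -.012 .011 0 -1.6 -.7 8; 0.04 -.027 .025 0 -3.2 -1.3 16; 0.04 -.042 .04 0 -4.8 -2 24; 0.04 -.058 .055 .002 -6.4 -2.6 32; 0.04 -.0769 .0728 .0063 -8 -3.3 40' 30
python3 plan2.py 522 282.5 105 10
```

```text
time: 12.35
eef_pos: [521.7, 280.9, 110.5]
tool_rot: [[0.777, 0.624, 0.084], [0.63, -0.767, -0.122], [-0.012, 0.148, -0.989]]
force: [0.2, -1.1, -0.4]
grip_width: 40.0
shift m [ 0.0012 -0.0017  0.0103] turn [-1.47 -0.48  7.26] t 12.35 q [ 0.47  0.38  1.65 -0.17  1.1   1.43]
```

```bash
python3 - <<'E'
from h import *
s=sense();print(s["force"],s["qpos"])
E
```

```text
[ 0.19957766 -1.09378892 -0.42214458] [ 0.46999583  0.37935023  1.64558258 -0.16516461  1.10267589  1.43207766]
```

Complete orientation, then look before descending on the bar.

```bash
python3 -m inch '0.04 .001 -.0015 .005 -1 -.4 5; 0.04 .001 -.0017 .0103 -1.5 -.5 7.3; 0.04 .001 -.0017 .0103 -1.5 -.5 7.3; 0.04 .001 -.0017 .0103 -1.5 -.5 7.3; 0.04 .001 -.0017 .0103 -1.5 -.5 7.3' 30
python3 look.py 5 48; python3 plan2.py 522 282.5 66 10
python3 - <<'E'
from m import *
W=cloud("side",np.load("side5.npy"));u=np.deg2rad(31.8);D=W[...,:2]-[466.6,371.8];x=D@[np.cos(u),np.sin(u)];y=D@[-np.sin(u),np.cos(u)]
for z0 in(85,95,105,115,125,135):
    m=(abs(x)<15)&(abs(y+105)<60)&(abs(W[...,2]-z0)<5);Y=np.sort(y[m]);print(z0,m.sum(),np.round(Y[::max(1,len(Y)//10)]) if m.sum() else 0, np.round(x[m].mean(),1))
E
```

```text
time: 12.85
eef_pos: [522.1, 281.5, 99.7]
tool_rot: [[0.85, 0.519, 0.091], [0.527, -0.837, -0.148], [-0.001, 0.174, -0.985]]
force: [-0.2, 0.5, -0.7]
grip_width: 39.7
top 920 (array([412.4, 328.9]), array([ 63.8, 165. ]), 33.6) [411.2 344.8  48.4]
side 1530 (array([466.1, 360.4]), array([196., 172.]), 31.5) [464.  377.7  47.8]
[522.33680937 281.63261158 100.18529583] 12.95
shift m [ 0.0002 -0.0069  0.0385] turn [ 0.03  0.   -0.02] t 12.95 q [ 0.49  0.4   1.65 -0.2   1.09  1.59]
85 8 [-129.  -89.  -86.  -86.  -82.  -80.  -80.  -78.] 2.0
95 40 [-132. -130. -129. -128.  -85.  -78.  -77.  -76.  -75.  -73.] 2.6
105 39 [-129. -128. -127. -126. -123.  -82.  -75.  -74.  -74.  -73.  -73.  -72.
  -72.] 2.3
115 25 [-83. -75. -74. -73. -73. -72. -72. -71. -71. -71. -70. -69. -68.] 0.0
125 24 [-74. -72. -72. -71. -71. -70. -70. -70. -70. -69. -68. -67.] 0.9
135 24 [-72. -70. -69. -69. -68. -68. -68. -67. -67. -67. -66. -65.] -0.6
```

View pics/p5.png

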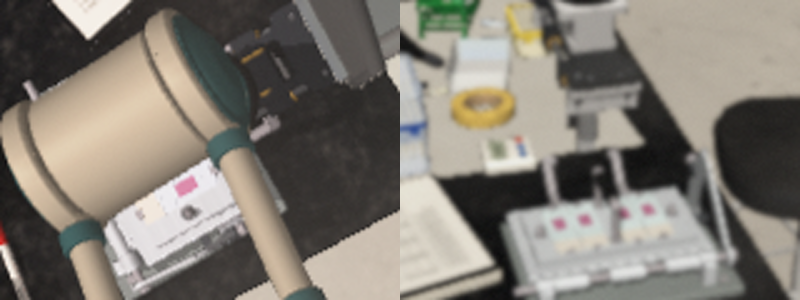

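The near finger sits midway between the handle arms (side crop: finger at 585, arms at 550 and 615), and the wrist is clear of the shelf. Descending and closing on the bar.

```bash
python3 -m inch '0.04 0 -.002 .012 0 0 0; 0.04 0 -.0045 .025 0 0 0; 0.04 0 -.0069 .0385 0 0 0; 0.04 0 -.0069 .0385 0 0 0; 0.03 0 -.0069 .0385 0 0 0' 20
python3 -m inch '0.0 0 0 0 0 0 0; 0 0 0 0 0 0 0; 0 0 0 0 0 0 0; 0 0 0 0 0 0 0; 0 0 0 0 0 0 0' 20
python3 plan2.py 522 282.5 66 10
```

```text
time: 13.45
eef_pos: [521.8, 281.4, 60.1]
tool_rot: [[0.85, 0.519, 0.09], [0.527, -0.837, -0.149], [-0.002, 0.174, -0.985]]
force: [-0.2, 0.4, 0.8]
grip_width: 35.1
time: 13.95
eef_pos: [522.4, 281.2, 60.6]
tool_rot: [[0.85, 0.519, 0.091], [0.527, -0.837, -0.149], [-0.001, 0.175, -0.985]]
force: [1.3, -2.1, 1.8]
grip_width: 11.4
shift m [ 0.0003 -0.0004 -0.0005] turn [0.08 0.05 0.01] t 13.95 q [ 0.49  0.44  1.7  -0.21  1.    1.62]
```

Bar gripped. Now I'll read the index clip's angle from the first, unobstructed frames.

```bash
python3 - <<'E'
from m import *
seat=np.array([466.6,371.8,0]);u=np.deg2rad(31.8);RS=np.array([[np.cos(u),-np.sin(u),0],[np.sin(u),np.cos(u),0],[0,0,1]])
for c in("top","side"):
    im=cv2.imread("pics/%s0.png"%c);W=cloud(c,np.load(c+"0.npy"));S=(W-seat)@RS
    off={"top":np.array([-1,-1.5,0]),"side":np.array([0.5,.5,0])}[c]; S=S-off*0
    m=(S[...,0]<-88)&(S[...,0]>-125)&(S[...,2]>46)&(S[...,2]<130)&(S[...,1]<75)&(S[...,1]>-60)
    g=im.max(2).astype(int)
    P=S[m];th=np.rad2deg(np.arctan2(P[:,2]-36,70-P[:,1]));r=np.hypot(P[:,2]-36,70-P[:,1])
    v,uu=np.nonzero(m);G=g[m]
    o=np.argsort(th)
    print(c,m.sum())
    for i in o:
        if G[i]<110 or r[i]>112: print(uu[i],v[i],"g",G[i],"x%.0f y%.0f z%.0f r%.0f th%.1f"%(*P[i],r[i],th[i]))
a=cv2.imread("pics/side0.png")[200:255,312:352];b=cv2.imread("pics/top0.png")[248:292,230:290]
o=np.zeros((560,800,3),np.uint8);A=cv2.resize(a,(400,550),interpolation=cv2.INTER_NEAREST);o[:550,:400]=A;B=cv2.resize(b,(400,293),interpolation=cv2.INTER_NEAREST);o[:293,400:]=B;cv2.imwrite("pics/clip.png",o)
E
```

```text
top 150
279 260 g 102 x-105 y-44 z82 r123 th21.8
278 259 g 126 x-102 y-43 z81 r122 th21.9
279 261 g 109 x-107 y-43 z83 r122 th22.5
274 259 g 181 x-98 y-36 z81 r115 th23.1
277 258 g 157 x-99 y-43 z84 r122 th23.1
278 260 g 106 x-104 y-42 z84 r122 th23.3
279 262 g 105 x-109 y-42 z85 r122 th23.5
274 261 g 121 x-102 y-33 z82 r113 th23.8
277 259 g 114 x-101 y-42 z85 r122 th23.9
270 266 g 99 x-107 y-20 z76 r99 th24.0
275 263 g 124 x-107 y-33 z82 r113 th24.2
277 263 g 151 x-109 y-37 z85 r118 th24.6
268 268 g 105 x-109 y-14 z75 r92 th24.7
271 266 g 109 x-108 y-22 z78 r101 th24.7
271 267 g 89 x-110 y-21 z78 r100 th24.8
278 262 g 135 x-108 y-40 z87 r122 th24.9
270 267 g 79 x-109 y-19 z77 r98 th24.9
276 259 g 143 x-100 y-40 z88 r121 th25.2
275 259 g 154 x-99 y-38 z87 r119 th25.3
276 258 g 141 x-98 y-41 z88 r123 th25.3
275 264 g 84 x-108 y-32 z85 r113 th25.4
277 262 g 174 x-107 y-38 z88 r120 th25.5
273 265 g 84 x-108 y-27 z82 r108 th25.5
273 262 g 97 x-102 y-31 z84 r112 th25.6
278 261 g 115 x-106 y-42 z89 r124 th25.6
277 260 g 124 x-103 y-41 z89 r123 th25.6
274 262 g 102 x-103 y-33 z85 r114 th25.
[... 5895 characters left out ...]
2 th40.9
333 223 g 106 x-102 y13 z86 r76 th41.0
331 218 g 103 x-100 y2 z95 r90 th41.1
334 230 g 74 x-100 y26 z74 r58 th41.1
336 238 g 88 x-100 y42 z61 r37 th41.1
335 234 g 81 x-100 y34 z67 r48 th41.4
334 229 g 85 x-101 y25 z76 r60 th41.5
332 222 g 81 x-100 y11 z88 r79 th41.6
336 237 g 95 x-101 y40 z62 r40 th41.7
330 215 g 100 x-99 y-3 z101 r97 th41.8
330 213 g 107 x-100 y-6 z104 r102 th41.8
334 228 g 99 x-101 y23 z78 r63 th41.9
333 225 g 86 x-100 y18 z84 r71 th42.4
335 232 g 100 x-101 y32 z71 r52 th42.8
331 217 g 105 x-100 y3 z98 r91 th42.9
335 233 g 89 x-100 y34 z70 r50 th43.0
336 236 g 105 x-101 y40 z65 r42 th43.6
332 220 g 108 x-100 y10 z93 r83 th43.6
333 224 g 98 x-100 y18 z86 r73 th44.0
```

View pics/clip.png

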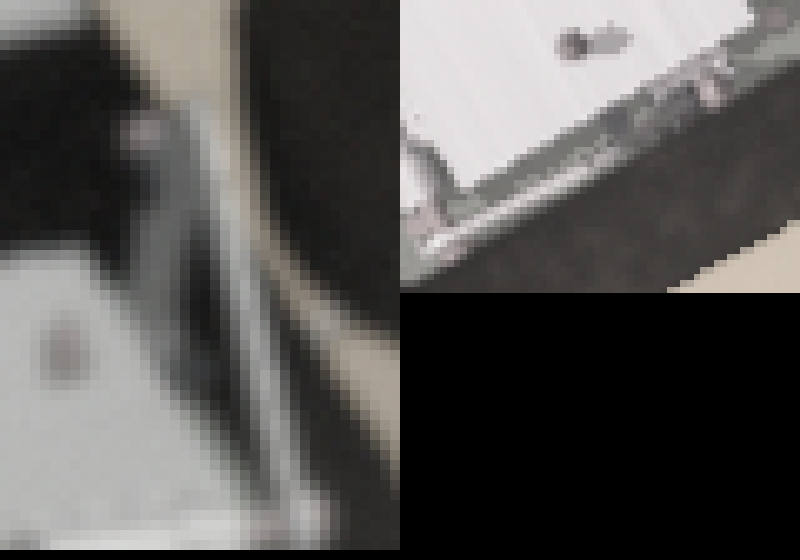

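The clip shows as a dark arm ending in a light knob. Its points span about 22–28° in both cameras (side around (325,217), top around (276,261)), with a mean near 25°. I'll lift to about 24.8° in steps and then compare pointer and clip in the images.

```bash
cat > arc.py <<'E'
# arc.py th0 th1 tilt0 tilt1: rows along bar arc from the present pose (table at th0 now)
import sys;from h import *
from scipy.spatial.transform import Rotation as R
t0,t1,f0,f1=[float(v) for v in sys.argv[1:]];s=sense();Rt=np.array(s["tool_rot"])
u=np.deg2rad(31.8);X=np.array([np.cos(u),np.sin(u),0]);Y=np.array([-np.sin(u),np.cos(u),0]);Z=np.array([0,0,1.])
def bar(t): t=np.deg2rad(t);return (-175*np.cos(t)+30*np.sin(t))*Y+(175*np.sin(t)+30*np.cos(t))*Z
for k in(.2,.4,.6,.8,1):
    Q=R.from_rotvec(-np.deg2rad((f1-f0)*k)*X).as_matrix()
    d=bar(t0+(t1-t0)*k)-bar(t0)+5*(Q@Rt[:,2]-Rt[:,2])
    print(np.round(Rt.T@d/1000,4),np.round(Rt.T@(-(f1-f0)*k*X),2))
E
python3 arc.py 0 10 10 15
```

```text
[-0.      0.     -0.0062] [-1. -0.  0.]
[-0.     -0.0002 -0.0124] [-2. -0.  0.]
[-0.     -0.0006 -0.0186] [-3. -0.  0.]
[-0.     -0.0012 -0.0247] [-4. -0.  0.]
[-0.     -0.0021 -0.0309] [-5. -0.  0.]
```

```bash
python3 -m inch '0 0 0 -.006 -1 0 0; 0 0 0 -.0124 -2 0 0; 0 0 -.0006 -.0186 -3 0 0; 0 0 -.0012 -.0247 -4 0 0; 0 0 -.0021 -.0309 -5 0 0' 25; python3 arc.py 10 20 15 20
```

```text
time: 14.45
eef_pos: [518.4, 287.6, 91.3]
tool_rot: [[0.85, 0.509, 0.137], [0.527, -0.82, -0.223], [-0.001, 0.262, -0.965]]
force: [1.9, -1.6, -4.0]
grip_width: 11.2
[-0.     -0.0005 -0.0062] [-1. -0.  0.]
[-0.     -0.0012 -0.0123] [-2. -0.  0.]
[-0.     -0.0022 -0.0184] [-3. -0.  0.]
[-0.     -0.0033 -0.0245] [-4. -0.  0.]
[-0.     -0.0047 -0.0305] [-5. -0.  0.]
```

```bash
python3 -m inch '0 0 -.0005 -.0062 -1 0 0; 0 0 -.0012 -.0123 -2 0 0; 0 0 -.0022 -.0184 -3 0 0; 0 0 -.0033 -.0245 -4 0 0; 0 0 -.0047 -.0305 -5 0 0' 25
cat > ang.py <<'E'
from h import *
s=sense();g=s["eef_pos"]-5*np.array(s["tool_rot"])[:,2]
u=np.deg2rad(31.8);hinge=np.array([466.6,371.8])+70*np.array([-np.sin(u),np.cos(u)])
y=(g[:2]-hinge)@[-np.sin(u),np.cos(u)];z=g[2]-36
print("bar y,z",round(y,1),round(z,1),"r",round(np.hypot(y,z),1),"(177.6) theta",round(np.rad2deg(np.arctan2(z,-y)-np.arctan2(30,175)),2),"t",s["time"],"F",np.round(s["force"],1))
E
python3 ang.py; python3 arc.py 20 24.8 20 23
```

```text
time: 14.95
eef_pos: [511.7, 298.4, 119.9]
tool_rot: [[0.85, 0.495, 0.182], [0.527, -0.797, -0.295], [-0.001, 0.347, -0.938]]
force: [1.2, -1.1, -3.0]
grip_width: 11.3
bar y,z -154.5 88.6 r 178.1 (177.6) theta 20.12 t 14.95 F [ 1.2 -1.1 -3. ]
[-0.     -0.0005 -0.0029] [-0.6 -0.   0. ]
[-0.     -0.001  -0.0059] [-1.2 -0.   0. ]
[-0.     -0.0015 -0.0088] [-1.8 -0.   0. ]
[-0.     -0.0021 -0.0117] [-2.4 -0.   0. ]
[-0.     -0.0028 -0.0146] [-3. -0.  0.]
```

```bash
python3 -m inch '0 0 -.0005 -.003 -.6 0 0; 0 0 -.0012 -.0065 -1.2 0 0; 0 0 -.002 -.0105 -2 0 0; 0 0 -.0028 -.0146 -3 0 0; 0 0 -.0028 -.0146 -3 0 0' 25
python3 -m inch '0 0 0 0 0 0 0; 0 0 0 0 0 0 0; 0 0 0 0 0 0 0; 0 0 0 0 0 0 0; 0 0 0 0 0 0 0' 25
python3 ang.py
python3 - <<'E'
from m import *
seat=np.array([466.6,371.8,0]);u=np.deg2rad(31.8);RS=np.array([[np.cos(u),-np.sin(u),0],[np.sin(u),np.cos(u),0],[0,0,1]])
for c in("top","side"):
    im,d=grab_frame(c);save(c+"6",im);np.save(c+"6.npy",d);S=(cloud(c,d)-seat)@RS
    # table/carrier plane tilt from the carrier+plate points: hinge-frame
    m=(abs(S[...,0])<88)&(S[...,1]>-100)&(S[...,1]<45)&(S[...,2]>45)&(S[...,2]<110)
    P=S[m]
    if len(P)>50:
        rng=np.random.default_rng(0);best=(0,)
        for _ in range(500):
            q=P[rng.choice(len(P),3,False)];n=np.cross(q[1]-q[0],q[2]-q[0]);L=np.linalg.norm(n)
            if L<50: continue
            n/=L;k=(abs((P-q[0])@n)<1.5)
            if k.sum()>best[0]: best=(k.sum(),n,k)
        Q=P[best[2]];n=np.linalg.svd(Q-Q.mean(0))[2][2];n*=np.sign(n[2]);print(c,len(P),best[0],"n",np.round(n,3),"tilt",round(np.rad2deg(np.arctan2(n[1],n[2])),2))
# expected image positions of pointer (th) & index
for c in("top","side"):
    for th in(22,25,28):
        t=np.deg2rad(th);print(c,th,[np.round(project(c,RS@[-106.5,70-r*np.cos(t),36+r*np.sin(t)]+seat)[0],1).tolist() for r in(75,83,109)])
a=cv2.imread("pics/side6.png")[195:255,300:360];b=cv2.imread("pics/top6.png")[230:290,230:290]
cv2.imwrite("pics/p6.png",np.hstack([cv2.resize(a,(400,400),interpolation=2),cv2.resize(b,(400,400),interpolation=2)]))
E
```

```text
time: 15.45
eef_pos: [507.5, 305.1, 133.1]
tool_rot: [[0.849, 0.485, 0.208], [0.528, -0.779, -0.337], [-0.001, 0.397, -0.918]]
force: [3.0, -2.3, -1.7]
grip_width: 11.4
time: 15.95
eef_pos: [507.5, 305.1, 133.0]
tool_rot: [[0.849, 0.485, 0.208], [0.528, -0.78, -0.337], [-0.001, 0.396, -0.918]]
force: [2.2, -1.1, -2.1]
grip_width: 11.1
bar y,z -146.3 101.6 r 178.1 (177.6) theta 25.05 t 15.95 F [ 2.2 -1.1 -2.1]
top 1738 624 n [0.006 0.405 0.914] tilt 23.88
side 2134 1056 n [-0.003  0.416  0.909] tilt 24.6
top 22 [[262.1, 269.9], [264.9, 268.3], [274.2, 263.2]]
top 25 [[261.4, 270.4], [264.1, 268.9], [273.2, 264.0]]
top 28 [[260.5, 271.0], [263.2, 269.5], [272.1, 264.8]]
side 22 [[332.6, 227.7], [331.6, 225.2], [328.5, 217.2]]
side 25 [[332.9, 226.8], [331.9, 224.2], [328.9, 215.9]]
side 28 [[333.2, 226.0], [332.2, 223.3], [329.3, 214.7]]
```

View pics/p6.png

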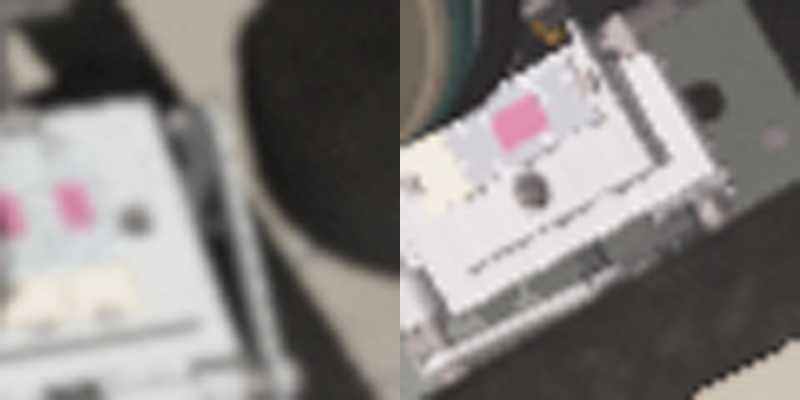

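```bash
python3 - <<'E'
from m import *
seat=np.array([466.6,371.8,0]);u=np.deg2rad(31.8);RS=np.array([[np.cos(u),-np.sin(u),0],[np.sin(u),np.cos(u),0],[0,0,1]])
for c in("top","side"):
    S6=(cloud(c,np.load(c+"6.npy"))-seat)@RS;S0=(cloud(c,np.load(c+"0.npy"))-seat)@RS
    # plate+carrier plane refined: bare carrier ends between |x| 55..78
    for th0 in(24.7,):
        t=np.deg2rad(th0);n=np.array([0,np.sin(t),np.cos(t)]);h=(S6-[0,70,36])@n;yy=(S6-[0,70,36])@np.array([0,np.cos(t),-np.sin(t)])
        for nm,m in(("carrier end -x",(S6[...,0]>-78)&(S6[...,0]<-52)&(yy>-110)&(yy<-30)&(abs(h-12)<5)),("plate rim",(S6[...,0]>-90)&(S6[...,0]<-83)&(yy>-125)&(yy<-20)&(abs(h-4)<5))):
            if m.sum()>8: k=np.polyfit(yy[m]+70,h[m],1);print(c,nm,m.sum(),"h at y=-70 %.1f slope deg %.2f"%(k[1],-np.rad2deg(k[0])))
    for nm,S in(("f0",S0),("f6",S6)):
        y=70-S[...,1];z=S[...,2]-36;r=np.hypot(y,z);th=np.rad2deg(np.arctan2(z,y))
        for lo,hi in((113,126),(85,109)):
            m=(S[...,0]<-94)&(S[...,0]>-112)&(r>lo)&(r<hi)&(th>15)&(th<40)
            if lo==85: m&=cv2.imread("pics/%s%s.png"%(c,nm[1])).max(2)<(75 if c=="side" else 90)
            if m.sum(): print(c,nm,(lo,hi),m.sum(),"th mean %.1f min %.1f max %.1f"%(th[m].mean(),th[m].min(),th[m].max()))
E
```

```text
top carrier end -x 357 h at y=-70 12.7 slope deg 0.74
top plate rim 130 h at y=-70 3.8 slope deg -0.03
top f0 (113, 126) 31 th mean 25.4 min 21.8 max 36.9
top f0 (85, 109) 6 th mean 25.7 min 24.8 max 27.0
top f6 (113, 126) 33 th mean 25.0 min 21.7 max 27.4
top f6 (85, 109) 5 th mean 25.0 min 24.0 max 26.3
side carrier end -x 267 h at y=-70 11.8 slope deg 0.49
side plate rim 91 h at y=-70 3.4 slope deg -0.32
side f0 (113, 126) 12 th mean 24.9 min 22.6 max 27.0
side f0 (85, 109) 12 th mean 23.5 min 16.5 max 26.9
side f6 (113, 126) 12 th mean 24.9 min 23.2 max 26.3
side f6 (85, 109) 2 th mean 24.6 min 23.7 max 25.4
```

The measurements agree. Table tilt is about 24.7°, the clip is at 24.6–25°, and the carrier is flush (its top is 12 mm above the table's mid-plane in both cameras). Handing in.

```bash
python3 ang.py; python3 -c "
from h import *
s=sense();print(s['grip_width'],np.abs(s['joint_vel']).max());print(ticket.finish_job())"
```

```text
bar y,z -146.3 101.6 r 178.1 (177.6) theta 25.06 t 16.05 F [ 1.8 -1.6 -2.6]
11.316975532725426 0.003294575479566426
the job is handed in; nothing more can be done
None
```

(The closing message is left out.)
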